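# Bolt gauge from hook to holder

## Task

Take the pale wooden bolt gauge (the plate with the dark sizing holes) off its hook on the tool rail, and lower it foot first into the slot of the empty dark wooden block until it stands upright and fully home; keep hold of it until it is down, do not drop it in. Leave all the other tools, bins and parts where they are.

Things in the scene. Friction and masses are not known exactly. Their poses are not given: they have to be found in the camera images.
- gauge: pale wooden plate, 80 wide (y), 10 thick (x), 200 mm tall (z up), 110 g, dark discs (sizing holes) on both faces, which are alike. Hangs by a hole 30 wide, 36 mm high through its thickness. Origin: middle of the hole's top edge, where it rests on the hook. 55 mm of solid head above the origin (grip it across the thickness), 145 mm below it. The lowest 8 mm is 66 mm wide
- gauge_foot (a point): middle of the gauge's bottom edge, 145 mm below its origin
- rail: fixed wooden tool rail, 420 mm along y, base board 130 x 18 mm, two end posts, cross bar 18 mm thick, its top 200 mm above the table. Origin on the table under the cross bar. Three hooks at y = -130, 0 and 130 mm point along the rail's -x; one tool hangs on each at x = -55 mm, which on which varies
- hook_mid (a point): where a tool rests on the middle hook (the others: 130 mm to either side along the rail). Each hook is a bar 10 mm wide and high, top side 200 mm above the table, ending at rail x = -82 to -90 mm in an upturned tip that rises 12 mm above that. So the gauge must rise 12 to 26 mm before it can be drawn out along the rail's -x
- holder_free: the empty one of two fixed dark wooden blocks, 70 (x) by 118 (y) by 60 mm high, origin under its centre. Slot open to the top, along y: 94 mm long, 15 mm wide, floor 12 mm above the table; 34 mm of straight walls, then side lips that flare to about 29 mm wide at the top. May lie nearer to the rail or farther than the other block
- holder_free_slot (a point): centre of the empty slot's floor
- holder_used: fixed block just like the empty one, but with the green plate standing in its slot. Origin under its centre
- green_plate: green plastic plate, 70 x 10 x 105 mm, standing in the occupied block. Origin: middle of its bottom edge. Leave alone
- blue_plate: blue plastic plate hanging on another hook, 64 mm wide, 8 mm thick, 22 mm above and 120 mm below the origin, which is where it rests on the hook. Leave alone
- spanner: steel spanner hanging on another hook, 52 mm wide, 9 mm thick, 12 mm above and 165 mm below the origin, which is where it rests on the hook. Leave alone
- yellow_bin: open yellow bin with bolts, 110 x 150 x 55 mm, origin under its centre. Leave alone
- nut_jar: jar, 64 mm across, 90 mm high, origin under its centre. Leave alone
- screwdriver: red screwdriver lying on the table, 190 mm. Leave alone
- big_bolt: steel bolt standing on its head, 42 mm across, 85 mm high, origin under its centre. Leave alone
- tape_roll: paper tape roll lying flat, 90 mm across, 25 mm high, origin under its centre. Leave alone
There are look-alikes about, which are no part of the job. What is shaped like the holder_free but purple or turquoise is not meant. Leave any green look-alike of the gauge alone.

How it is judged (in metres and radians):
On the way, in this order (a step that is already met when the one before it is completed fails the run):
1. the gauge is held in the gripper, off its hook and clear of the rail (contact force between the fingers and gauge above 1 N and contact force between gauge and rail below 0.1 N and height (world z) of gauge_foot above 0.03 m and (x of gauge in the frame of rail below -0.1 m or z of gauge in the frame of rail above 0.24 m)), for 0.2 s.
2. still held, the gauge's foot is lowered to within 15 mm of the floor of the empty slot (contact force between the fingers and gauge above 1 N and z of gauge_foot in the frame of holder_free_slot below 0.015 m and horizontal distance between gauge_foot and holder_free_slot below 0.018 m), for 0.1 s.
At the end, for the whole second after the job is handed in: The gauge stands released and at rest (slower than 0.08 m/s, a slight rocking is allowed) in the slot of the empty block: foot within 5 mm of the slot's floor and 15 mm of its centre, within 0.2 rad of upright, along the slot (z of gauge_foot in the frame of holder_free_slot below 0.005 m and horizontal distance between gauge_foot and holder_free_slot below 0.015 m and angle between gauge's own z axis and vertical below 0.2 rad and angle between the y axis of gauge and the y axis of holder_free, either way round below 0.25 rad and linear speed of gauge below 0.08 m/s); the robot touches nothing.
It fails at once if the blue plate or the spanner hanging beside the gauge is moved more than 30 mm (distance of any of blue_plate, spanner from where it was at the start of the episode above 0.03 m).
It fails at once if the green plate in the other block is moved more than 30 mm (distance of green_plate from where it was at the start of the episode above 0.03 m).
It fails at once if the bin, jar, screwdriver, bolt or tape roll is moved more than 30 mm (distance of any of yellow_bin, nut_jar, screwdriver, big_bolt, tape_roll from where it was at the start of the episode above 0.03 m).
It also fails if it takes over 61 s, if anything falls off the work surface, if the arm or the gripper's body presses on something with over 40 N, if the wrist force passes 120 N, or if a joint passes its speed limit or range.

## Robot

A 6-joint arm with a two-finger parallel gripper is mounted at the origin on the work surface. World frame = base frame: x ahead of the robot, y to its left, z up, the work surface at z = 0. Lengths are in m, angles in degrees, forces in N, time in s.
With the tool pointing down it reaches from about 0.3 to 0.75 m from the base axis. Payload 8.5 kg.
Tool frame: the origin (TCP) lies on the centre line of the jaws, within the pads' length; the fingertips stand 19 mm ahead of it and the grasp point (between the pads) is the TCP (env.tcp_to_tips is the z of the fingertips in the tool frame, in m); z points along the fingers, y is the line along which they close (so a half turn about z gives the same grasp; the last joint's range is limited). The gripper opens to 85 mm and grips with 20 to 120 N. Pads are 22 mm wide; open, the fingers measure 114 mm over their backs; the gripper's body (76 mm by 85 mm) begins 54 mm behind the grasp point. The pads swing forward as they close: fully open they stand 13 mm farther back than shut.
Start: joints at [53.726, 21.807, 74.336, -0, 83.858, -12.336], TCP at [0.223, 0.503, 0.25] pointing down, gripper open.
Joint ranges: [-178.18, 178.18], [-50.72, 133.34], [12.68, 142.11], [-81.47, 261.47], [9.98, 163.14], [-165.26, 165.26]. Speed limits (degrees/s): [136.94, 136.94, 180, 180, 180, 180].

## Interface

Orientations are given as a 3x3 rotation matrix whose columns are the frame's x, y, z axes.
In Python, from rig import env gives the robot as it stands.
- The arm moves only by the tool servo_tool, never from a script. Its argument "steps" is a list of rows, each an object of numbers: "tx", "ty", "tz": the shift along the world's x, y, z in cm; "yaw": the turn about the world's z in degrees; "claw": the finger opening in cm, from 0 to 8.54. In form: [{"tx": .., "ty": .., "tz": .., "yaw": .., "claw": ..}, ...]. A call has 1 to 20 rows; each row shifts and turns the commanded pose from where the row before left it; what a row does not reach is not made up. A row lasts 1/10 s, in which the tool goes at most 50 mm and 8.59 degrees, less where a joint would pass 70% of its speed; a pose out of reach is approached as far as the arm can. A call with a gripper value outside its range is refused whole. The fingers move at their own pace and stop on an object; "newtons" is the grip in N (left out, the last holds). Time passes only in rows, so rows that do not move let the fingers close. It gives the time, the measured TCP pose, the force, the opening and the grip force at its end, in the units of the state.
- env.observe(): the state, without advancing time (a new reading comes with each control period).
- env.get_image(name): name is "scene" or "top"; returns (picture, depth): 420x560x3 uint8, red, green, blue; 420x560 float32, m along the optical axis (not along the pixel's ray), 0 where there is no reading.
- env.camera_model(name): a dict with "fovy" (degrees; the focal length in pixels is half the picture's height over the tangent of half this angle, whatever the lens; pixels are square), "cx", "cy" (the principal point, pixels), "T" (4x4, takes a point from camera to world coordinates). Camera axes: x right, y down, z forward; pixel columns grow to the right and rows downward; lengths in m; the calibration is good to about 2 mm. A picture is of the moment at which its call begins. camera_model takes no time and is no camera call.
- env.close_job(): hands the job in; it is judged then, once.
The state is a dict: "time_s": time; "q": joint angles; "qvel": joint speeds; "joint_efforts": joint torques, N m; "position": TCP position; "tool_rot": TCP orientation; "ft_force": force on the tool from outside, world axes, zero at the start; "wrist_torque": the same for the moment, N m; "grip_width": finger opening in m; "gripper_force": force on a finger pad.
Only numpy, scipy, OpenCV 4.12 (cv2) and the standard library are available. Lean on these libraries where they do the work, as an engineer would, in place of code of your own. Each camera call takes 0.05 s, during which the arm holds its last target. There are 200 camera calls.

## Working session

There is one attempt and no reset: what is moved stays moved. The work goes in short steps, Python scripts to look and compute and a tool call to move; the robot and the scene stay as the last step left them, time stands still between calls to the robot, and variables do not carry over. Pictures are saved under pics/ and viewed, at most 10 in all, crops included, and the job is handed in when it is done.

Besides the shell and the picture viewer there is one more tool, called as name(argument=value, ...), one argument or row to a line, values as JSON. servo_tool: Moves the arm, as the interface text tells. Its arguments: {"type":"object","properties":{"steps":{"type":"array"},"newtons":{"type":"number"}},"required":["steps"]}

```bash
mkdir -p pics; cat > h.py <<'E'
import numpy as np, cv2
from rig import env
def grab(n):
    im,d=env.get_image(n); m=env.camera_model(n); np.savez(f'/tmp/{n}.npz',im=im,d=d,T=m['T'],c=[m['fovy'],m['cx'],m['cy']]); return im,d,m
def load(n):
    z=np.load(f'/tmp/{n}.npz'); return z['im'],z['d'],dict(T=z['T'],fovy=z['c'][0],cx=z['c'][1],cy=z['c'][2])
def cloud(d,m):
    f=d.shape[0]/2/np.tan(np.radians(m['fovy'])/2)
    v,u=np.mgrid[:d.shape[0],:d.shape[1]]
    p=np.stack([(u-m['cx'])/f*d,(v-m['cy'])/f*d,d],-1)
    w=p@m['T'][:3,:3].T+m['T'][:3,3]; w[d==0]=np.nan; return w
E
python3 - <<'E'
from h import *
for n in('scene','top'):
    im,d,m=grab(n); cv2.imwrite(f'pics/{n}0.png',im[:,:,::-1]); print(n,np.round(m['T'],3).tolist(),m['fovy'])
s=env.observe(); print(s['time_s'],s['position'],s['tool_rot'],s['grip_width'])
E
```

```text
scene [[0.026, 0.691, -0.722, 1.23], [1.0, -0.028, 0.008, -0.023], [-0.015, -0.722, -0.692, 0.846], [0.0, 0.0, 0.0, 1.0]] 56.70092882153046
top [[-0.026, -0.996, 0.086, 0.376], [-1.0, 0.026, -0.001, -0.031], [-0.001, -0.086, -0.996, 1.725], [0.0, 0.0, 0.0, 1.0]] 47.32169209478209
0.1 [0.22302015 0.50250809 0.24979273] [[-9.13987271e-01  4.05742208e-01 -7.27598159e-04]
 [ 4.05742780e-01  9.13986750e-01 -1.00818280e-03]
 [ 2.55952762e-04 -1.21668394e-03 -9.99999227e-01]] 0.08545422804165259
```

View pics/scene0.png

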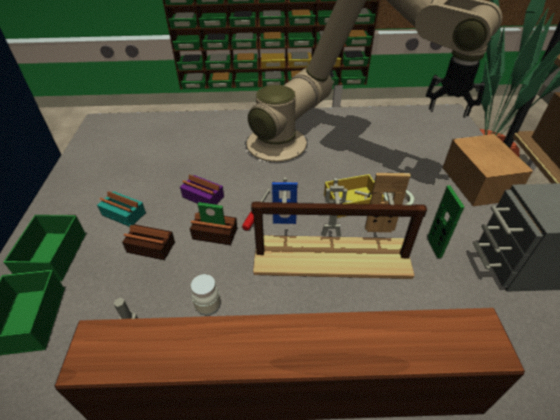

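View pics/top0.png

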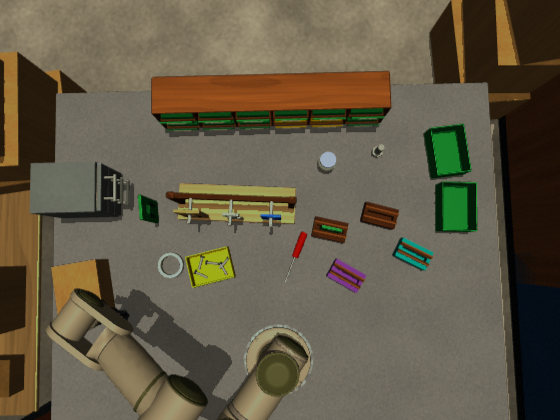

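The gauge hangs on the left hook at scene (390,190), top (190,205). The free brown block is at scene (148,241), top (380,215), beyond the green-plate block (top (330,229)). Next I measure them.

```bash
python3 - <<'E'
from h import *
im,d,m=load('scene'); w=cloud(d,m)
def st(n,p):
    print(n,len(p),'med',np.round(np.median(p,0),3),'lo',np.round(np.percentile(p,2,axis=0),3),'hi',np.round(np.percentile(p,98,axis=0),3))
# gauge head above the bar
q=w[172:202,372:412].reshape(-1,3); q=q[(q[:,2]>.21)]; st('head',q)
q=q[q[:,2]<.25]; c,v=np.polyfit(q[:,1],q[:,0],1); print('face yaw slope dx/dy',c, 'x at mean', q.mean(0))
print('depth ok',(d>0).mean())
for n in('scene','top'):
    im,d,m=load(n); w=cloud(d,m)
    u0,u1,v0,v1=(118,180,220,265) if n=='scene' else (355,405,195,236)
    s=w[v0:v1,u0:u1].reshape(-1,3); s=s[(s[:,2]>.052)&(s[:,2]<.075)]
    st(n+' block top',s)
    (c,sz,a)=cv2.minAreaRect((s[:,:2]*1000).astype(np.float32)); print(c,sz,a, cv2.boxPoints((c,sz,a)).round(0).tolist())
im,d,m=load('top'); w=cloud(d,m)
# rail bar from top
b=w[180:208,160:305].reshape(-1,3); b=b[(b[:,2]>.185)&(b[:,2]<.212)]; st('bar+hooks',b)
b=w[188:204,168:298].reshape(-1,3); b=b[(b[:,2]>.185)&(b[:,2]<.215)]
(c,sz,a)=cv2.minAreaRect((b[:,:2]*1000).astype(np.float32)); print(c,sz,a)
h=w[195:225,175:205].reshape(-1,3); h=h[h[:,2]>.225]; st('head top',h)
print(cv2.minAreaRect((h[:,:2]*1000).astype(np.float32)) if len(h) else 0)
cv2.imwrite('pics/t1.png',cv2.resize(im[175:240,160:300,::-1],None,fx=5,fy=5,interpolation=cv2.INTER_CUBIC))
E
```

```text
head 563 med [0.514 0.267 0.237] lo [0.506 0.229 0.211] hi [0.518 0.306 0.256]
face yaw slope dx/dy 0.08023193892244014 x at mean [0.51432782 0.26659928 0.23030807]
depth ok 0.9960119047619047
scene block top 259 med [ 0.496 -0.371  0.058] lo [ 0.468 -0.427  0.052] hi [ 0.529 -0.314  0.062]
(498.2579040527344, -371.10552978515625) (120.66633605957031, 42.466094970703125) 74.09800720214844 [[461.0, -423.0], [502.0, -435.0], [535.0, -319.0], [494.0, -307.0]]
top block top 175 med [ 0.501 -0.373  0.058] lo [ 0.47  -0.429  0.052] hi [ 0.532 -0.313  0.065]
(501.2213134765625, -369.78912353515625) (119.17427062988281, 66.60809326171875) 74.10569763183594 [[453.0, -418.0], [517.0, -436.0], [550.0, -322.0], [486.0, -303.0]]
bar+hooks 865 med [0.558 0.138 0.199] lo [ 0.531 -0.064  0.19 ] hi [0.577 0.336 0.206]
(552.10791015625, 133.1335906982422) (413.3562927246094, 36.98301315307617) 86.1175308227539
head top 101 med [0.512 0.265 0.253] lo [0.506 0.229 0.227] hi [0.519 0.302 0.26 ]
((512.9559936523438, 265.4441833496094), (73.94168853759766, 10.546547889709473), 86.53640747070312)
```

View pics/t1.png

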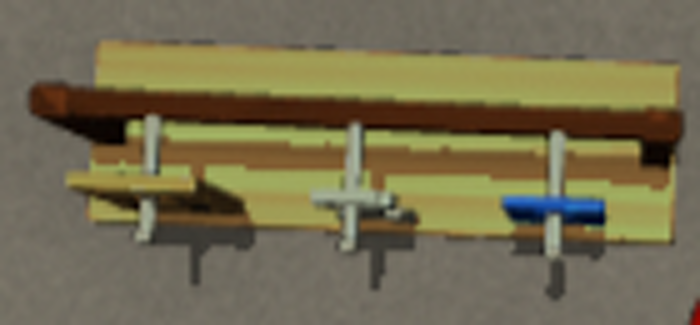

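servo_tool(
  steps=[
    {"tz":4,"claw":5},
    {"tz":1.5,"tx":1.8,"ty":-1.5},
    {"tx":2.4,"ty":-2,"yaw":-6},
    {"tx":2.4,"ty":-2,"yaw":-6},
    {"tx":2.4,"ty":-2,"yaw":-6},
    {"tx":2.4,"ty":-2,"yaw":-6},
    {"tx":2.4,"ty":-2,"yaw":-6},
    {"tx":2.4,"ty":-2,"yaw":-6},
    {"tx":2.4,"ty":-2,"yaw":-6},
    {"tx":2.4,"ty":-2,"yaw":-6},
    {"tx":2.4,"ty":-2,"yaw":-6},
    {"tx":2.4,"ty":-2,"yaw":-6},
    {"tx":2.4,"ty":-2,"yaw":-6},
    {"tx":0.6,"ty":-0.2,"yaw":-4},
    {},
    {},
    {},
  ],
  newtons=40,
)

```text
invalid input at $.steps[0]: expected keys tx, ty, tz, yaw, claw
```

servo_tool(
  steps=[
    {"tx":0,"ty":0,"tz":4,"yaw":0,"claw":5},
    {"tx":1.8,"ty":-1.5,"tz":1.5,"yaw":0,"claw":5},
    {"tx":2.4,"ty":-2,"tz":0,"yaw":-6,"claw":5},
    {"tx":2.4,"ty":-2,"tz":0,"yaw":-6,"claw":5},
    {"tx":2.4,"ty":-2,"tz":0,"yaw":-6,"claw":5},
    {"tx":2.4,"ty":-2,"tz":0,"yaw":-6,"claw":5},
    {"tx":2.4,"ty":-2,"tz":0,"yaw":-6,"claw":5},
    {"tx":2.4,"ty":-2,"tz":0,"yaw":-6,"claw":5},
    {"tx":2.4,"ty":-2,"tz":0,"yaw":-6,"claw":5},
    {"tx":2.4,"ty":-2,"tz":0,"yaw":-6,"claw":5},
    {"tx":2.4,"ty":-2,"tz":0,"yaw":-6,"claw":5},
    {"tx":2.4,"ty":-2,"tz":0,"yaw":-6,"claw":5},
    {"tx":2.4,"ty":-2,"tz":0,"yaw":-6,"claw":5},
    {"tx":0.6,"ty":-0.2,"tz":0,"yaw":-4,"claw":5},
    {"tx":0,"ty":0,"tz":0,"yaw":0,"claw":5},
    {"tx":0,"ty":0,"tz":0,"yaw":0,"claw":5},
    {"tx":0,"ty":0,"tz":0,"yaw":0,"claw":5},
  ],
  newtons=40,
)

```text
time_s: 1.8
position: [0.5105, 0.2662, 0.3054]
tool_rot: [[0.066, 0.998, -0.0], [0.998, -0.066, 0.0], [0.0, -0.0, -1.0]]
ft_force: [0.4, -0.1, 0.0]
grip_width: 0.0499
gripper_force: 0.0
```

servo_tool(
  steps=[
    {"tx":0,"ty":0,"tz":-2,"yaw":0,"claw":5},
    {"tx":0,"ty":0,"tz":-2,"yaw":0,"claw":5},
    {"tx":0,"ty":0,"tz":-1.5,"yaw":0,"claw":5},
    {"tx":0,"ty":0,"tz":-1,"yaw":0,"claw":5},
    {"tx":0,"ty":0,"tz":-0.5,"yaw":0,"claw":5},
    {"tx":0,"ty":0,"tz":0,"yaw":0,"claw":5},
    {"tx":0,"ty":0,"tz":0,"yaw":0,"claw":3},
    {"tx":0,"ty":0,"tz":0,"yaw":0,"claw":2},
    {"tx":0,"ty":0,"tz":0,"yaw":0,"claw":1.5},
    {"tx":0,"ty":0,"tz":0,"yaw":0,"claw":0.5},
    {"tx":0,"ty":0,"tz":0,"yaw":0,"claw":0.2},
    {"tx":0,"ty":0,"tz":0,"yaw":0,"claw":0.2},
    {"tx":0,"ty":0,"tz":0,"yaw":0,"claw":0.2},
    {"tx":0,"ty":0,"tz":0,"yaw":0,"claw":0.2},
  ],
  newtons=40,
)

```text
time_s: 3.2
position: [0.5112, 0.2657, 0.2358]
tool_rot: [[0.069, 0.998, 0.001], [0.998, -0.069, 0.0], [0.0, 0.001, -1.0]]
ft_force: [-2.5, 0.4, 5.3]
grip_width: 0.0099
gripper_force: 41.1
```

servo_tool(
  steps=[
    {"tx":0,"ty":0,"tz":0.6,"yaw":0,"claw":0.2},
    {"tx":0,"ty":0,"tz":0.7,"yaw":0,"claw":0.2},
    {"tx":0,"ty":0,"tz":0.6,"yaw":0,"claw":0.2},
    {"tx":0,"ty":0,"tz":0,"yaw":0,"claw":0.2},
    {"tx":0,"ty":0,"tz":0,"yaw":0,"claw":0.2},
  ],
)

```text
time_s: 3.7
position: [0.5112, 0.2657, 0.2543]
tool_rot: [[0.069, 0.998, 0.0], [0.998, -0.069, -0.0], [-0.0, 0.0, -1.0]]
ft_force: [0.6, 0.1, -0.7]
grip_width: 0.0093
gripper_force: 40.3
```

servo_tool(
  steps=[
    {"tx":-1,"ty":0.07,"tz":0,"yaw":0,"claw":0.2},
    {"tx":-1,"ty":0.07,"tz":0,"yaw":0,"claw":0.2},
    {"tx":-1,"ty":0.07,"tz":0,"yaw":0,"claw":0.2},
    {"tx":-1,"ty":0.07,"tz":0,"yaw":0,"claw":0.2},
    {"tx":-1,"ty":0.07,"tz":0,"yaw":0,"claw":0.2},
    {"tx":-1,"ty":0.07,"tz":0,"yaw":0,"claw":0.2},
    {"tx":-1,"ty":0.07,"tz":0,"yaw":0,"claw":0.2},
    {"tx":-1,"ty":0.07,"tz":0,"yaw":0,"claw":0.2},
    {"tx":0,"ty":0,"tz":0,"yaw":0,"claw":0.2},
    {"tx":0,"ty":0,"tz":0,"yaw":0,"claw":0.2},
    {"tx":0,"ty":0,"tz":0,"yaw":0,"claw":0.2},
  ],
)

```text
time_s: 4.8
position: [0.4315, 0.2713, 0.2543]
tool_rot: [[0.069, 0.998, 0.0], [0.998, -0.069, 0.0], [0.0, 0.0, -1.0]]
ft_force: [0.0, -0.2, -0.5]
grip_width: 0.0095
gripper_force: 40.2
```

servo_tool(
  steps=[
    {"tx":0,"ty":0,"tz":3,"yaw":0,"claw":0.2},
    {"tx":0,"ty":0,"tz":4,"yaw":0,"claw":0.2},
    {"tx":0,"ty":0,"tz":3.5,"yaw":0,"claw":0.2},
    {"tx":0,"ty":-2,"tz":0,"yaw":0,"claw":0.2},
    {"tx":0,"ty":-4,"tz":0,"yaw":0,"claw":0.2},
    {"tx":0,"ty":-4,"tz":0,"yaw":0,"claw":0.2},
    {"tx":0,"ty":-4,"tz":0,"yaw":0,"claw":0.2},
    {"tx":0,"ty":-4,"tz":0,"yaw":0,"claw":0.2},
    {"tx":0,"ty":-4,"tz":0,"yaw":0,"claw":0.2},
    {"tx":0,"ty":-4,"tz":0,"yaw":0,"claw":0.2},
    {"tx":0,"ty":-4,"tz":0,"yaw":0,"claw":0.2},
    {"tx":0,"ty":-4,"tz":0,"yaw":-1,"claw":0.2},
    {"tx":0,"ty":-4,"tz":0,"yaw":-1,"claw":0.2},
    {"tx":0.5,"ty":-4,"tz":0,"yaw":-2,"claw":0.2},
    {"tx":1.3,"ty":-4,"tz":0,"yaw":-2,"claw":0.2},
    {"tx":1.3,"ty":-4,"tz":0,"yaw":-2,"claw":0.2},
    {"tx":1.3,"ty":-4,"tz":0,"yaw":-2,"claw":0.2},
    {"tx":1.3,"ty":-4,"tz":0,"yaw":-2,"claw":0.2},
    {"tx":1.1,"ty":-4,"tz":0,"yaw":0,"claw":0.2},
    {"tx":0,"ty":-2,"tz":0,"yaw":0,"claw":0.2},
  ],
)

```text
time_s: 6.8
position: [0.4996, -0.3721, 0.3574]
tool_rot: [[0.276, 0.961, -0.001], [0.961, -0.276, 0.001], [0.001, -0.002, -1.0]]
ft_force: [-0.2, 1.2, -1.4]
grip_width: 0.0099
gripper_force: 40.2
```

servo_tool(
  steps=[
    {"tx":0,"ty":0,"tz":0,"yaw":0,"claw":0.2},
    {"tx":0,"ty":0,"tz":0,"yaw":0,"claw":0.2},
    {"tx":0,"ty":0,"tz":0,"yaw":0,"claw":0.2},
  ],
)

```text
time_s: 7.1
position: [0.4992, -0.3678, 0.3597]
tool_rot: [[0.274, 0.962, 0.0], [0.962, -0.274, -0.0], [-0.0, 0.0, -1.0]]
ft_force: [0.2, -0.0, -1.7]
grip_width: 0.0099
gripper_force: 40.3
```

```bash
python3 - <<'E'
from h import *
for n in('scene','top'): grab(n)
s=env.observe(); p=s['position'];print(p)
im,d,m=load('scene'); w=cloud(d,m)
x=np.nan_to_num(w,nan=-9)
f=(x[:,:,2]>.10)&(x[:,:,2]<.40)&(abs(x[:,:,0]-p[0])<.06)&(abs(x[:,:,1]-p[1])<.07)
g=w[f]; low=g[g[:,2]<.30]
# plane fit of visible (+x) face of the gauge
for z0,z1 in((.175,.2),(.2,.25),(.25,.3)):
    k=low[(low[:,2]>z0)&(low[:,2]<z1)]; print(z0,len(k),np.round(k.mean(0),4),np.round(k.min(0),3),np.round(k.max(0),3), np.polyfit(k[:,1],k[:,0],1))
A=np.c_[low[:,1:],np.ones(len(low))]; print('x=a*y+b*z+c',np.linalg.lstsq(A,low[:,0],rcond=None)[0])
# block: second measurement
s=w[205:280,105:190].reshape(-1,3); s=s[(s[:,2]>.055)&(s[:,2]<.066)]
print(len(s),cv2.minAreaRect((s[:,:2]*1000).astype(np.float32)))
cv2.imwrite('pics/s2.png',cv2.resize(im[100:290,80:260,::-1],None,fx=3,fy=3,interpolation=cv2.INTER_CUBIC))
E
```

```text
[ 0.49926916 -0.36769196  0.35995541]
0.175 164 [ 0.5046 -0.3628  0.1902] [ 0.492 -0.405  0.178] [ 0.516 -0.325  0.199] [0.26753255 0.60162435]
0.2 466 [ 0.5045 -0.363   0.2255] [ 0.491 -0.405  0.2  ] [ 0.517 -0.325  0.25 ] [0.25230404 0.59607446]
0.25 521 [ 0.5044 -0.3628  0.2751] [ 0.489 -0.405  0.25 ] [ 0.518 -0.325  0.3  ] [0.25887961 0.59836238]
x=a*y+b*z+c [ 0.25725909 -0.00259458  0.5984622 ]
238 ((465.888916015625, -413.84228515625), (225.21221923828125, 75.29744720458984), 53.56048583984375)
```

View pics/s2.png

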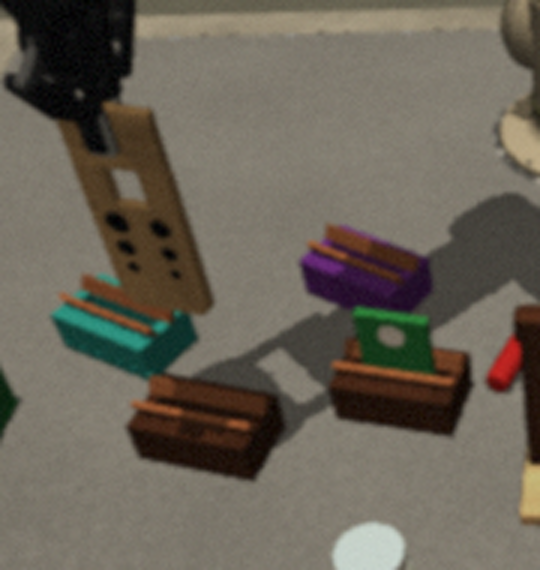

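The gauge hangs upright, centred near (0.499, -0.365), and the block is at crop (205,425). Now I refine the slot's centreline from the orange lips.

```bash
python3 - <<'E'
from h import *
a=np.radians(-15.9); ex=np.array([np.cos(a),np.sin(a)]); ey=np.array([-np.sin(a),np.cos(a)])
for n,(u0,u1,v0,v1) in dict(scene=(115,180,218,268),top=(355,405,195,236)).items():
    im,d,m=load(n); 
    import os
    w=cloud(d,m)[v0:v1,u0:u1].reshape(-1,3); c=im[v0:v1,u0:u1].reshape(-1,3).astype(int)
    q=w[:,:2]-[.5,-.37]; lx=q@ex*1000; ly=q@ey*1000; z=w[:,2]*1000
    org=(c[:,0]>110)&(c[:,0]-c[:,2]>60)&(z>40)&(abs(lx)<45)&(abs(ly)<70)
    print(n,org.sum())
    for s in(-1,1):
        k=org&(lx*s>0)
        if k.sum()>5: print(' lip',s,k.sum(),'lx',np.percentile(lx[k],[5,50,95]).round(1),'ly',np.percentile(ly[k],[3,97]).round(1),'z',np.percentile(z[k],[5,50,95]).round(1),'slope',np.polyfit(ly[k],lx[k],1).round(3))
    on=(z>10)&(z<75)&(abs(lx)<60)&(abs(ly)<75)
    for b in range(-45,45,5):
        k=on&(lx>=b)&(lx<b+5)&(abs(ly)<35)
        if k.sum(): print(b,k.sum(),z[k].mean().round(1),c[k].mean(0).round())
    k=on&(z>50)&(abs(lx)<40); print('ly ext',np.percentile(ly[k],[1,99]).round(1))
E
```

```text
scene 57
 lip -1 6 lx [-15.5 -13.6 -11.6] ly [-58.3 -42.2] z [51.2 55.5 59.4] slope [ -0.165 -22.013]
 lip 1 51 lx [13.  16.2 18.8] ly [-56.3  54. ] z [55.9 59.  61.5] slope [-3.0000e-03  1.5865e+01]
-40 7 45.8 [52. 43. 35.]
-35 31 46.1 [50. 35. 26.]
-25 6 57.3 [58. 33. 20.]
-20 33 57.8 [67. 38. 21.]
-15 100 51.3 [68. 38. 22.]
-10 81 41.2 [47. 26. 15.]
10 45 52.3 [74. 42. 24.]
15 80 52.6 [73. 41. 24.]
20 37 46.0 [55. 30. 18.]
25 31 46.2 [60. 33. 19.]
30 198 30.3 [35. 19. 11.]
35 10 32.5 [32. 18. 11.]
ly ext [-61.3  56.8]
top 3
0 1 17.1 [37. 19.  6.]
5 2 11.4 [24. 10.  2.]
10 3 49.9 [53. 28. 11.]
15 3 60.9 [60. 30. 11.]
20 2 49.9 [68. 34. 14.]
25 7 45.5 [60. 30. 12.]
30 5 47.0 [72. 41. 22.]
35 4 44.0 [80. 58. 44.]
ly ext [-49.5  58.4]
```

servo_tool(
  steps=[
    {"tx":-0.1,"ty":-0.7,"tz":-1,"yaw":0,"claw":0.2},
    {"tx":0,"ty":0,"tz":-2,"yaw":0,"claw":0.2},
    {"tx":0,"ty":0,"tz":-2,"yaw":0,"claw":0.2},
    {"tx":0,"ty":0,"tz":-2,"yaw":0,"claw":0.2},
    {"tx":0,"ty":0,"tz":-2,"yaw":0,"claw":0.2},
    {"tx":0,"ty":0,"tz":-1.5,"yaw":0,"claw":0.2},
    {"tx":0,"ty":0,"tz":-0.5,"yaw":0,"claw":0.2},
    {"tx":0,"ty":0,"tz":0,"yaw":0,"claw":0.2},
    {"tx":0,"ty":0,"tz":0,"yaw":0,"claw":0.2},
  ],
)

```text
time_s: 8.1
position: [0.4983, -0.3759, 0.2501]
tool_rot: [[0.275, 0.962, 0.001], [0.962, -0.275, -0.001], [-0.001, 0.001, -1.0]]
ft_force: [-0.0, 0.4, 0.2]
grip_width: 0.0092
gripper_force: 40.2
```

```bash
python3 - <<'E'
from h import *
im,d,m=grab('scene'); print(env.observe()['position'],env.observe()['ft_force'])
cv2.imwrite('pics/s3.png',cv2.resize(im[140:280,90:210,::-1],None,fx=4,fy=4,interpolation=cv2.INTER_CUBIC))
E
```

```text
[ 0.49833506 -0.37592168  0.25026202] [ 0.62403701 -0.09116471 -1.59172725]
```

View pics/s3.png

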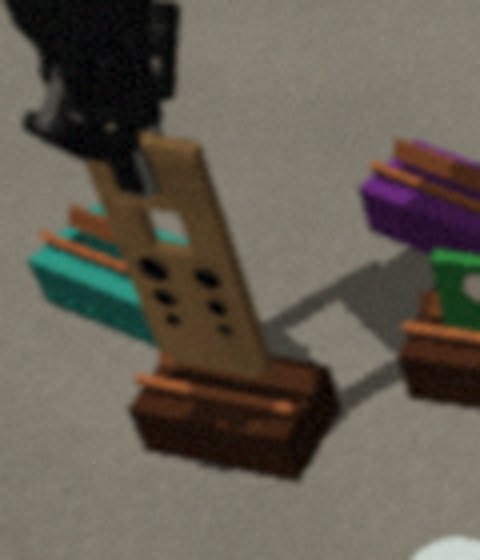

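The foot, at crop (215,365), is just above the slot behind the front lip. Lowering slowly.

servo_tool(
  steps=[
    {"tx":0,"ty":0,"tz":-0.5,"yaw":0,"claw":0.2},
    {"tx":0,"ty":0,"tz":-0.5,"yaw":0,"claw":0.2},
    {"tx":0,"ty":0,"tz":-0.5,"yaw":0,"claw":0.2},
    {"tx":0,"ty":0,"tz":-0.5,"yaw":0,"claw":0.2},
    {"tx":0,"ty":0,"tz":0,"yaw":0,"claw":0.2},
  ],
)

```text
time_s: 8.65
position: [0.4979, -0.3755, 0.2283]
tool_rot: [[0.275, 0.962, -0.001], [0.962, -0.275, 0.001], [0.001, -0.001, -1.0]]
ft_force: [-1.2, -0.0, -1.0]
grip_width: 0.0093
gripper_force: 40.2
```

servo_tool(
  steps=[
    {"tx":0,"ty":0,"tz":-0.4,"yaw":0,"claw":0.2},
    {"tx":0,"ty":0,"tz":-0.4,"yaw":0,"claw":0.2},
    {"tx":0,"ty":0,"tz":-0.4,"yaw":0,"claw":0.2},
    {"tx":0,"ty":0,"tz":-0.4,"yaw":0,"claw":0.2},
    {"tx":0,"ty":0,"tz":-0.4,"yaw":0,"claw":0.2},
    {"tx":0,"ty":0,"tz":-0.4,"yaw":0,"claw":0.2},
    {"tx":0,"ty":0,"tz":-0.4,"yaw":0,"claw":0.2},
    {"tx":0,"ty":0,"tz":0,"yaw":0,"claw":0.2},
    {"tx":0,"ty":0,"tz":0,"yaw":0,"claw":0.2},
  ],
)

```text
time_s: 9.55
position: [0.4982, -0.3758, 0.2013]
tool_rot: [[0.275, 0.962, 0.0], [0.962, -0.275, -0.0], [-0.0, 0.0, -1.0]]
ft_force: [0.1, -0.7, -1.4]
grip_width: 0.0095
gripper_force: 40.2
```

Free entry with no side force. About 8 mm is left.

servo_tool(
  steps=[
    {"tx":0,"ty":0,"tz":-0.3,"yaw":0,"claw":0.2},
    {"tx":0,"ty":0,"tz":-0.2,"yaw":0,"claw":0.2},
    {"tx":0,"ty":0,"tz":-0.2,"yaw":0,"claw":0.2},
    {"tx":0,"ty":0,"tz":-0.1,"yaw":0,"claw":0.2},
    {"tx":0,"ty":0,"tz":0,"yaw":0,"claw":0.2},
    {"tx":0,"ty":0,"tz":0,"yaw":0,"claw":0.2},
  ],
)

```text
time_s: 10.15
position: [0.4982, -0.3757, 0.1934]
tool_rot: [[0.275, 0.962, 0.0], [0.962, -0.275, -0.0], [-0.0, 0.0, -1.0]]
ft_force: [0.5, 0.3, -1.6]
grip_width: 0.0095
gripper_force: 40.2
```

servo_tool(
  steps=[
    {"tx":0,"ty":0,"tz":-0.1,"yaw":0,"claw":0.2},
    {"tx":0,"ty":0,"tz":-0.1,"yaw":0,"claw":0.2},
    {"tx":0,"ty":0,"tz":0,"yaw":0,"claw":0.2},
    {"tx":0,"ty":0,"tz":0,"yaw":0,"claw":0.2},
  ],
)

```text
time_s: 10.55
position: [0.4984, -0.3759, 0.1928]
tool_rot: [[0.275, 0.962, 0.001], [0.962, -0.275, -0.002], [-0.001, 0.002, -1.0]]
ft_force: [-0.4, 1.0, 7.1]
grip_width: 0.0095
gripper_force: 41.4
```

The foot is on the floor: 7 N upward at the expected height. Releasing and backing off upward.

servo_tool(
  steps=[
    {"tx":0,"ty":0,"tz":0,"yaw":0,"claw":1.3},
    {"tx":0,"ty":0,"tz":0,"yaw":0,"claw":2},
    {"tx":0,"ty":0,"tz":0,"yaw":0,"claw":4},
    {"tx":0,"ty":0,"tz":0,"yaw":0,"claw":6},
    {"tx":0,"ty":0,"tz":0,"yaw":0,"claw":6},
    {"tx":0,"ty":0,"tz":0,"yaw":0,"claw":6},
    {"tx":0,"ty":0,"tz":0,"yaw":0,"claw":6},
    {"tx":0,"ty":0,"tz":1,"yaw":0,"claw":6},
    {"tx":0,"ty":0,"tz":3,"yaw":0,"claw":6},
    {"tx":0,"ty":0,"tz":4,"yaw":0,"claw":6},
    {"tx":0,"ty":0,"tz":4,"yaw":0,"claw":6},
    {"tx":0,"ty":0,"tz":2,"yaw":0,"claw":6},
    {"tx":0,"ty":0,"tz":0,"yaw":0,"claw":6},
    {"tx":0,"ty":0,"tz":0,"yaw":0,"claw":6},
    {"tx":0,"ty":0,"tz":0,"yaw":0,"claw":6},
  ],
)

```text
time_s: 12.05
position: [0.4979, -0.3755, 0.33]
tool_rot: [[0.275, 0.962, -0.002], [0.962, -0.275, 0.002], [0.001, -0.002, -1.0]]
ft_force: [0.9, 0.5, -0.2]
grip_width: 0.0603
gripper_force: 0.0
```

```bash
python3 - <<'E'
from h import *
im,d,m=grab('scene'); w=np.nan_to_num(cloud(d,m),nan=-9)
c=im.astype(int)
g=w[(w[:,:,2]>.08)&(w[:,:,2]<.225)&(abs(w[:,:,0]-.5)<.05)&(abs(w[:,:,1]+.37)<.06)]
A=np.c_[g[:,1:],np.ones(len(g))]; print(len(g),'x=ay+bz+c',np.linalg.lstsq(A,g[:,0],rcond=None)[0],g.min(0),g.max(0))
print(env.observe()['position'],env.observe()['ft_force'])
cv2.imwrite('pics/s4.png',cv2.resize(im[120:280,80:240,::-1],None,fx=3.5,fy=3.5,interpolation=cv2.INTER_CUBIC))
E
```

```text
1074 x=ay+bz+c [ 0.25830963 -0.00451033  0.60082962] [ 0.48699647 -0.41469018  0.08005601] [ 0.51736265 -0.33280862  0.21549827]
[ 0.4979746  -0.37552506  0.32995713] [-1.31000076 -0.23867749  0.18775688]
```

View pics/s4.png

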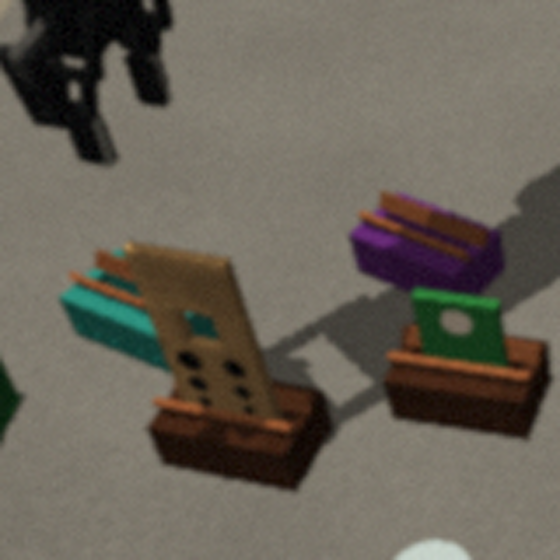

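The gauge stands upright in the slot at crop (215,340), with its top at about 0.213 m (fully home), released, and the gripper clear above.

```bash
python3 -c "
from rig import env
print(env.close_job())"
```

```text
the job is handed in; nothing more can be done
None
```

The gauge is off its hook and stands upright, fully home and released in the empty dark block's slot, with the gripper clear of it; I handed the job in at about 12 s, and no verdict was returned.

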